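# Open the oil filler of a gear reducer

## Task

The gear reducer is due for an oil top-up: unscrew its filler cap, letting it rise on its thread without pulling, pressing or shoving it sideways hard, keep hold of it as it comes free and lift it off the neck. Then stand it upright, open side down, on the floor of the parts tray; set it down rather than drop it, and leave the bolts in the tray, the spanner and the oil bottle where they are.

Things in the scene. Friction and masses are not known exactly. Their poses are not given: they have to be found in the camera images.
- cap: Filler cap: round, fluted, bare metal, 48 mm across, 35 mm high, flat top, about 0.15 kg, open below. Origin: centre of its lower rim; z up, the screw axis. Hand-tight at start, rim 152 mm above the bench. Right-hand coarse thread (0.5 mm play along, 0.7 mm sideways): anticlockwise from above, it frees after about one and a quarter turns. Delicate thread: keep the forces between cap and neck, added up, below 18 N.
- reducer: Blue worm-gear reducer bolted to the bench, case 84 x 112 x 140 mm on a 124 x 170 x 10 mm foot plate, black servo motor to its +y side (to 196 mm out, up to 115 mm high). Origin: under the filler neck's axis at bench height, z up. A boss of 31 mm radius, top at 150 mm, carries the neck; nothing else stands above 140 mm within 100 mm of the axis.
- filler_mouth (a point): Centre of the filler neck's open top, 178 mm above the bench; the neck is a fixed tube, 40 mm across the thread, 28 mm tall above the boss, hidden under the cap at start, with a springy rubber ring round its foot that the cap squeezes (about 4 N) when done up. The cap stays where it is turned to when let go.
- tray: Open steel parts tray fixed on the bench, 150 mm (x) by 180 mm (y), 22 mm high, walls and floor 3 mm. Origin: centre of its underside, z up. Two bolts stand near the corners of its +y end; the rest is empty.
- bolt_a: Hex bolt standing on its head in the tray's +x +y corner, 13 mm wide, 28 mm high. Origin: centre of its underside. Leave alone.
- bolt_b: Hex bolt standing on its head in the tray's -x +y corner, 13 mm wide, 22 mm high. Origin: centre of its underside. Leave alone.
- oil_bottle: White plastic oil bottle, 68 mm across, 170 mm high, upright beyond the spanner. Origin: centre of its underside. Leave alone.
- spanner: Steel spanner, 180 mm long, lying flat between reducer and tray, up to 10 mm high. Origin: near its middle. Leave alone.
Not all that is in view belongs to the job. What is shaped like the cap but blue or green is not meant.

How it is judged (in metres and radians):
On the way:
1. the cap, unscrewed, is held in the fingers with its rim clear above the filler neck (z of cap in the frame of filler_mouth above 0.002 m and contact force between cap and the fingers above 0.5 N and angle between cap's own z axis and vertical below 0.35 rad), for 0.2 s.
At the end, for the whole second after the job is handed in: the cap stands upright (within 0.1 rad), open side down, at rest and released, its whole rim on the tray's floor (within 3 mm of it in height, inside the walls) (x of cap in the frame of tray between -0.051 and 0.051 m and y of cap in the frame of tray between -0.066 and 0.066 m and z of cap in the frame of tray between 0 and 0.006 m and angle between cap's own z axis and vertical below 0.1 rad and linear speed of cap below 0.02 m/s and contact force between cap and the fingers below 0.1 N); the robot touches nothing.
It fails at once if the cap is forced: the contact forces between it and the neck, thread and seal add up to more than 18 N (contact force between cap and reducer above 18 N).
It fails at once if the cap, off the neck, is let go more than 20 mm above the tray's floor, or falls beside the tray ((horizontal distance between cap and filler_mouth above 0.025 m or z of cap in the frame of filler_mouth above 0.005 m) and contact force between cap and the fingers below 0.05 N and (z of cap in the frame of tray above 0.023 m or z of cap in the frame of tray below 0 m)).
It fails at once if a bystander (oil bottle, spanner or a bolt) is moved more than 25 mm (distance of any of oil_bottle, spanner, bolt_a, bolt_b from where it was at the start of the episode above 0.025 m).
It also fails if it takes over 72 s, if anything falls off the work surface, if the arm or the gripper's body presses on something with over 40 N, if the wrist force passes 120 N, or if a joint passes its speed limit or range.

## Robot

A 6-joint arm with a two-finger parallel gripper is mounted at the origin on the work surface. World frame = base frame: x ahead of the robot, y to its left, z up, the work surface at z = 0. Lengths are in mm, angles in rad, forces in N, time in s.
With the tool pointing down it reaches from about 350 to 800 mm from the base axis. Payload 7.3 kg.
Tool frame: the origin (TCP) lies between the finger pads; the fingertips stand 11 mm ahead of it and the grasp point (between the pads) lies 8 mm behind it (tip_reach is the distance from the TCP to the fingertips, in mm); z points along the fingers, y is the line along which they close (so a half turn about z gives the same grasp; the last joint's range is limited). The gripper opens to 85 mm and grips with 20 to 120 N. Pads are 22 mm wide; open, the fingers measure 114 mm over their backs; the gripper's body (76 mm by 85 mm) begins 54 mm behind the grasp point. The pads swing forward as they close: fully open they stand 13 mm farther back than shut.
Start: joints at [-1.339, 0.342, 1.524, -0, 1.275, -0.146], TCP at [193.683, -487.986, 242.322] pointing down, gripper open.
Joint ranges: [-2.53, 2.53], [-0.77, 2.02], [0.04, 2.7], [-1, 4.14], [0.28, 2.66], [-3.11, 3.11]. Speed limits (rad/s): [2.57, 2.57, 3.14, 3.14, 3.14, 3.14].

## Interface

Orientations are given as a rotation vector (axis times angle).
In Python, from station import sense, read_camera, hand_in, tip_reach gives the robot as it stands.
- The arm moves only by the tool jog_arm, never from a script. Its argument "deltas" is a list of rows, each an object of numbers: "rx", "ry", "rz": the turn, a rotation vector about the tool's x, y, z in degrees; "tx", "ty", "tz": the shift along the tool's x, y, z in mm; "claw": the opening, from -1 (shut) to 1 (fully open). A call has 1 to 8 rows; each row is the pose to reach, as a shift and turn from the pose commanded when the call began, along the tool's axes at that moment; what a row does not reach only later rows make up. A row lasts 1/10 s, in which the tool goes at most 50 mm and 8.59 degrees, less where a joint would pass 70% of its speed; a pose out of reach is approached as far as the arm can. A call with a gripper value outside its range is refused whole. The fingers move at their own pace and stop on an object; the grip force is fixed at half the most. Time passes only in rows, so rows that repeat a pose let the fingers close. It gives the time, the measured TCP pose, the force, the opening and the grip force at its end, in the units of the state.
- sense(): the state, without advancing time (a new reading comes with each control period).
- read_camera(name): name is "scene" or "top" or "wrist"; returns a dict with "img" (400x640x3 uint8, red, green, blue), "range_z" (400x640 float32, mm along the optical axis (not along the pixel's ray), 0 where there is no reading), "intrinsics" (3x3 intrinsics, pixels), "world_from_camera" (4x4, takes a point from camera to world coordinates). Camera axes: x right, y up, looking along -z (the intrinsics and any distortion apply to the point x, -y, -z); pixel columns grow to the right and rows downward; lengths in mm; the calibration is good to about 2 mm. A picture is of the moment at which its call begins.
- hand_in(): hands the job in; it is judged then, once.
The state is a dict: "t": time; "joint_positions": joint angles; "qvel": joint speeds; "effort": joint torques, N m; "position": TCP position; "tcp_rot": TCP orientation; "ft_force": force on the tool from outside, world axes, zero at the start; "torque": the same for the moment, N m; "width": opening from 0.0 (shut) to 1.0 (fully open); "grasp_force": force on a finger pad.
Only numpy, scipy, OpenCV 4.12 (cv2) and the standard library are available. Lean on these libraries where they do the work, as an engineer would, in place of code of your own. Each camera call takes 0.05 s, during which the arm holds its last target. There are 200 camera calls.

## Working session

There is one attempt and no reset: what is moved stays moved. The work goes in short steps, Python scripts to look and compute and a tool call to move; the robot and the scene stay as the last step left them, time stands still between calls to the robot, and variables do not carry over. Pictures are saved under pics/ and viewed, at most 10 in all, crops included, and the job is handed in when it is done.

Besides the shell and the picture viewer there is one more tool, called after ">>>" in YAML: its name, and indented under it one key for each argument. jog_arm: Moves the arm, as the interface text tells. Its arguments: {"type":"object","properties":{"deltas":{"type":"array"}},"required":["deltas"]}

```bash
ls; mkdir -p pics
cat > h.py <<'E'
import numpy as np, cv2
from station import sense, read_camera, hand_in, tip_reach
def cloud(c):
    K=c["intrinsics"];T=c["world_from_camera"];d=c["range_z"]
    v,u=np.mgrid[:400,:640]
    p=np.stack([(u-K[0,2])/K[0,0]*d,-(v-K[1,2])/K[1,1]*d,-d],-1)
    w=p@T[:3,:3].T+T[:3,3]; w[d==0]=np.nan
    return w
def save(c,n): cv2.imwrite("pics/"+n,c["img"][...,::-1])
E
python3 - <<'E'
from h import *
print(sense(),tip_reach)
for n in("top","scene"):
    c=read_camera(n);save(c,n+"1.png");np.savez("/tmp/"+n,**c);print(c["world_from_camera"].round(2))
E
```

```text
pics
{'t': 0.0, 'joint_positions': array([-1.33899530e+00,  3.42748436e-01,  1.52506175e+00, -3.56330659e-05,
        1.27540278e+00, -1.46047222e-01]), 'qvel': array([ 0.00130952,  0.00155401,  0.00042525, -0.00108165,  0.00129454,
        0.00075262]), 'effort': array([ 1.17592317e-04, -4.33681333e+01, -2.46013105e+01, -1.93312962e-04,
        7.87182507e-03, -5.29058013e-05]), 'position': array([ 193.57733206, -487.5719486 ,  241.59699838]), 'tcp_rot': array([-3.08410219e+00, -5.89710525e-01,  1.62497465e-04]), 'ft_force': array([-0.32133102, -0.32728502, -0.21131314]), 'torque': array([-0.02363001,  0.04141854, -0.06669727]), 'grasp_force': 0.0, 'width': 0.9994035072829472} 11.0
[[ 0.0000e+00  1.0000e+00 -1.0000e-01  5.0187e+02]
 [-1.0000e+00 -0.0000e+00 -1.0000e-02 -6.5640e+01]
 [-1.0000e-02  1.0000e-01  1.0000e+00  9.4509e+02]
 [ 0.0000e+00  0.0000e+00  0.0000e+00  1.0000e+00]]
[[ 8.8000e-01 -4.0000e-01  2.4000e-01  7.9389e+02]
 [ 4.7000e-01  7.4000e-01 -4.8000e-01 -4.6148e+02]
 [ 1.0000e-02  5.4000e-01  8.4000e-01  8.6150e+02]
 [ 0.0000e+00  0.0000e+00  0.0000e+00  1.0000e+00]]
```

View pics/top1.png

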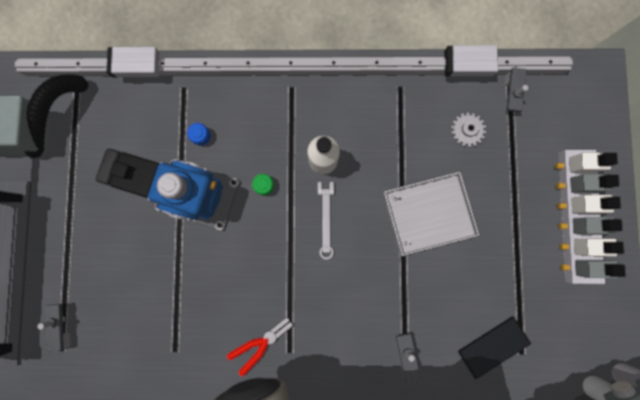

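View pics/scene1.png

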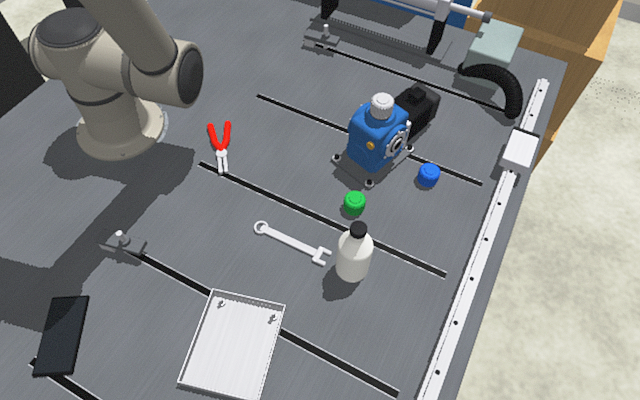

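The top view shows the metal cap on the blue reducer at about (172,185), the tray at about (432,213) with bolts at its left end, near (397,198) and (408,243), and the spanner and bottle near (325,200). The blue and green caps are decoys.

Run:
```python
from h import *
for n,box in(("top",(150,160,200,210)),("scene",(360,85,405,130))):
    c=dict(np.load(f"/tmp/{n}.npz"));w=cloud(c)
    a,b,e,f=box;p=w[b:f,a:e].reshape(-1,3);im=c["img"][b:f,a:e].reshape(-1,3).astype(int)
    q=p[(p[:,2]>180)&(p[:,2]<195)]
    print(n,len(q),np.median(q,0),q.min(0),q.max(0),cv2.minEnclosingCircle(q[:,:2].astype(np.float32)))
    # tray
    m=(w[...,2]>14)&(w[...,2]<26)&(np.hypot(w[...,0]-480,w[...,1]+300)<160)
    k=cv2.connectedComponentsWithStats(m.astype(np.uint8),connectivity=8)
    i=1+np.argmax(k[2][1:,4]);q=w[k[1]==i]
    print("tray",cv2.minAreaRect(q[:,:2].astype(np.float32)),cv2.boxPoints(cv2.minAreaRect(q[:,:2].astype(np.float32))),q[:,2].max())
    m2=(w[...,2]>2)&(w[...,2]<300)&(w[...,0]>200)
    for s in((200,250,300,300),):pass
    # bottle
c=dict(np.load("/tmp/top.npz"));w=cloud(c)
for n,(u,v) in dict(bottle=(323,146),spT=(326,188),spB=(326,252),ba=(397,198),bb=(408,243),motor=(110,170),motor2=(150,180)).items(): print(n,w[v,u].round())
```

```text
top 498 [599.04426364 215.65580302 187.0326593 ] [576.47861278 193.37190318 180.79830393] [624.50271809 240.50769144 191.30909615] ((600.2841186523438, 216.73622131347656), 24.3968563079834)
tray ((556.1806640625, -321.7943420410156), (149.68350219726562, 181.3556365966797), 14.635883331298828) [[ 460.8554  -252.96959]
 [ 506.6795  -428.44043]
 [ 651.5059  -390.61908]
 [ 605.6818  -215.14825]] 25.694263823150777
scene 318 [598.70972868 212.60062487 187.15119072] [572.7082295  192.72516686 180.0783053 ] [620.84964047 240.05297154 191.55033705] ((597.4154663085938, 216.00289916992188), 24.72648048400879)
tray ((553.8460083007812, -321.23809814453125), (151.58399963378906, 180.78416442871094), 14.568706512451172) [[ 457.75366 -252.81718]
 [ 503.22827 -427.78857]
 [ 649.93835 -389.659  ]
 [ 604.46375 -214.68762]] 25.46460540322903
bottle [677. -75. 170.]
spT [615. -84.  -1.]
spB [467. -83.  -2.]
ba [ 591. -248.    6.]
bb [ 488. -267.   23.]
motor [643. 380.  92.]
motor2 [622. 293.  93.]
```

```bash
cat >> h.py <<'E'
from scipy.spatial.transform import Rotation as Ro
def go(xyz,yaw=None):
    """tool-frame shift to xyz; yaw=world angle of tool x axis, deg; tool pointing down"""
    s=sense();R=Ro.from_rotvec(s["tcp_rot"]);y0=np.degrees(np.arctan2(*R.as_matrix()[[1,0],0]))
    d=R.inv().apply(np.array(xyz)-s["position"])
    print("t",round(s["t"],2),"pos",s["position"].round(2),"yaw",y0.round(2),"j6",np.degrees(s["joint_positions"][5]).round(1),"F",s["ft_force"].round(2),"w",round(s["width"],3),"g",s["grasp_force"])
    print("shift",d.round(2))
E
python3 -c "
from h import *
go([599,216,330])"
```

```text
t 0.1 pos [ 193.57 -487.64  241.7 ] yaw 21.64 j6 -8.4 F [0.08 0.6  0.34] w 0.999 g 0.0
shift [ 636.35 -504.66  -87.48]
```

>>> jog_arm:
  deltas:
    - {"tx": 10,"ty": -8,"tz": -30}
    - {"tx": 40,"ty": -32,"tz": -60}
    - {"tx": 75,"ty": -59.5,"tz": -80}
    - {"tx": 112,"ty": -89,"tz": -88}
    - {"tx": 150,"ty": -119,"tz": -88}
    - {"tx": 188,"ty": -149,"tz": -88}
    - {"tx": 226,"ty": -179,"tz": -88}
    - {"tx": 264,"ty": -209,"tz": -88}

```text
validation failed for argument at $.de...
```

>>> jog_arm:
  deltas:
    - {"tx": 38,"ty": -30}
    - {"tx": 76,"ty": -60}
    - {"tx": 114,"ty": -90}
    - {"tx": 152,"ty": -120}
    - {"tx": 190,"ty": -150}
    - {"tx": 228,"ty": -180}
    - {"tx": 266,"ty": -210}
    - {"tx": 304,"ty": -240}

```text
validation failed for argument at $.de...
```

>>> jog_arm:
  deltas:
    - {"tx": 28,"ty": -22}
    - {"tx": 48,"ty": -39}
    - {"tx": 61,"ty": -50}
    - {"tx": 68,"ty": -56}
    - {"tx": 68,"ty": -56}
    - {"tx": 68,"ty": -56}

```text
validation failed for argument at $.de...
```

```bash
python3 -c "
from h import *
go([599,216,330])
c=read_camera('wrist');save(c,'w1.png');np.savez('/tmp/w1',**c)
w=cloud(c);m=(w[...,2]>182)&(w[...,2]<193)&(np.hypot(w[...,0]-599,w[...,1]-216)<35)
q=w[m];print(len(q),np.median(q,0),cv2.minEnclosingCircle(q[:,:2].astype(np.float32)),c['world_from_camera'].round(3))"
```

```text
t 0.1 pos [ 193.57 -487.64  241.7 ] yaw 21.64 j6 -8.4 F [0.08 0.6  0.34] w 0.999 g 0.0
shift [ 636.35 -504.66  -87.48]
0 [nan nan nan] ((0.0, 0.0), 0.0) [[ 3.69000e-01  8.90000e-01  2.69000e-01  2.61857e+02]
 [-9.29000e-01  3.53000e-01  1.07000e-01 -4.60711e+02]
 [-0.00000e+00 -2.89000e-01  9.57000e-01  3.73592e+02]
 [ 0.00000e+00  0.00000e+00  0.00000e+00  1.00000e+00]]
  return _methods._mean(a, axis=axis, dtype=dtype,
  ret = um.true_divide(
```

>>> jog_arm:
  deltas:
    - {"rx": 0,"ry": 0,"rz": 0,"tx": 10,"ty": -8,"tz": -30,"claw": 1}
    - {"rx": 0,"ry": 0,"rz": 0,"tx": 40,"ty": -32,"tz": -60,"claw": 1}
    - {"rx": 0,"ry": 0,"rz": 0,"tx": 75,"ty": -59.5,"tz": -80,"claw": 1}
    - {"rx": 0,"ry": 0,"rz": 0,"tx": 112,"ty": -89,"tz": -88,"claw": 1}
    - {"rx": 0,"ry": 0,"rz": 0,"tx": 150,"ty": -119,"tz": -88,"claw": 1}
    - {"rx": 0,"ry": 0,"rz": 0,"tx": 188,"ty": -149,"tz": -88,"claw": 1}
    - {"rx": 0,"ry": 0,"rz": 0,"tx": 226,"ty": -179,"tz": -88,"claw": 1}
    - {"rx": 0,"ry": 0,"rz": 0,"tx": 264,"ty": -209,"tz": -88,"claw": 1}

```text
t: 0.95
position: [362.4, -194.5, 330.3]
tcp_rot: [3.086, 0.589, 0.0]
ft_force: [1.4, 0.1, 0.1]
width: 1.002
grasp_force: 0.0
```

>>> jog_arm:
  deltas:
    - {"rx": 0,"ry": 0,"rz": 8,"tx": 38,"ty": -30,"tz": 0,"claw": 1}
    - {"rx": 0,"ry": 0,"rz": 16,"tx": 76,"ty": -60,"tz": 0,"claw": 1}
    - {"rx": 0,"ry": 0,"rz": 24,"tx": 116,"ty": -92,"tz": 0,"claw": 1}
    - {"rx": 0,"ry": 0,"rz": 32,"tx": 156,"ty": -124,"tz": 0,"claw": 1}
    - {"rx": 0,"ry": 0,"rz": 40,"tx": 196,"ty": -156,"tz": 0,"claw": 1}
    - {"rx": 0,"ry": 0,"rz": 48,"tx": 236,"ty": -188,"tz": 0,"claw": 1}
    - {"rx": 0,"ry": 0,"rz": 56,"tx": 274,"ty": -218,"tz": 0,"claw": 1}
    - {"rx": 0,"ry": 0,"rz": 64,"tx": 310,"ty": -247,"tz": 0,"claw": 1}

```text
t: 1.75
position: [533.8, 103.4, 330.2]
tcp_rot: [2.973, -1.013, -0.0]
ft_force: [0.6, -0.2, 0.5]
width: 1.001
grasp_force: 0.0
```

```bash
python3 -c "
from h import *
go([599,216,330])"
```

```text
t 1.75 pos [533.85 103.38 330.22] yaw -37.62 j6 130.5 F [ 0.61 -0.16  0.53] w 1.001 g 0.0
shift [ -17.14 -128.98    0.17]
```

>>> jog_arm:
  deltas:
    - {"rx": 0,"ry": 0,"rz": 6,"tx": -4,"ty": -32,"tz": 0,"claw": 1}
    - {"rx": 0,"ry": 0,"rz": 12,"tx": -7,"ty": -56,"tz": 0,"claw": 1}
    - {"rx": 0,"ry": 0,"rz": 12,"tx": -10,"ty": -72,"tz": 0,"claw": 1}
    - {"rx": 0,"ry": 0,"rz": 12,"tx": -10,"ty": -78,"tz": 0,"claw": 1}
    - {"rx": 0,"ry": 0,"rz": 12,"tx": -10,"ty": -78,"tz": 0,"claw": 1}
    - {"rx": 0,"ry": 0,"rz": 12,"tx": -10,"ty": -78,"tz": 0,"claw": 1}

```text
t: 2.35
position: [572.4, 169.0, 330.3]
tcp_rot: [2.855, -1.31, -0.0]
ft_force: [0.1, 0.1, -0.6]
width: 0.997
grasp_force: 0.0
```

```bash
python3 -c "
from h import *
go([599,216,330])
c=read_camera('wrist');save(c,'w1.png');np.savez('/tmp/w1',**c)
w=cloud(c);m=(w[...,2]>182)&(w[...,2]<193)&(np.hypot(w[...,0]-599,w[...,1]-216)<35)
q=w[m];print(len(q),np.median(q,0),cv2.minEnclosingCircle(q[:,:2].astype(np.float32)),c['world_from_camera'].round(3))"
```

```text
t 2.35 pos [572.4  169.04 330.28] yaw -49.3 j6 148.4 F [ 0.09  0.13 -0.62] w 0.997 g 0.0
shift [-18.26 -50.79   0.24]
1604 [599.09685322 215.2768854  187.48054273] ((598.1719360351562, 216.8362274169922), 24.37700653076172) [[-7.58000e-01  6.24000e-01  1.89000e-01  6.20247e+02]
 [-6.52000e-01 -7.26000e-01 -2.17000e-01  1.13194e+02]
 [ 1.00000e-03 -2.88000e-01  9.58000e-01  4.62169e+02]
 [ 0.00000e+00  0.00000e+00  0.00000e+00  1.00000e+00]]
```

View pics/w1.png

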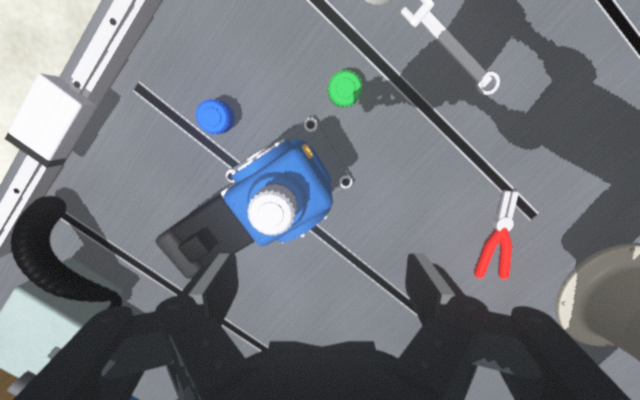

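>>> jog_arm:
  deltas:
    - {"rx": 0,"ry": 0,"rz": 4,"tx": -6,"ty": -17,"tz": 10,"claw": 1}
    - {"rx": 0,"ry": 0,"rz": 8,"tx": -13,"ty": -34,"tz": 40,"claw": 0.6}
    - {"rx": 0,"ry": 0,"rz": 12,"tx": -19,"ty": -51,"tz": 70,"claw": 0.5}
    - {"rx": 0,"ry": 0,"rz": 16,"tx": -19,"ty": -51,"tz": 95,"claw": 0.5}
    - {"rx": 0,"ry": 0,"rz": 16,"tx": -19,"ty": -51,"tz": 115,"claw": 0.5}
    - {"rx": 0,"ry": 0,"rz": 16,"tx": -19,"ty": -51,"tz": 120,"claw": 0.5}
    - {"rx": 0,"ry": 0,"rz": 16,"tx": -19,"ty": -51,"tz": 120,"claw": 0.5}
    - {"rx": 0,"ry": 0,"rz": 16,"tx": -19,"ty": -51,"tz": 120,"claw": 0.5}

```text
t: 3.2
position: [599.5, 217.1, 212.0]
tcp_rot: [-2.644, 1.694, -0.003]
ft_force: [0.3, 0.2, 0.2]
width: 0.752
grasp_force: 0.0
```

```bash
python3 -c "
from h import *
go([598.5,216.5,167])"
```

```text
t 3.2 pos [599.52 217.06 212.  ] yaw -65.31 j6 168.3 F [0.29 0.18 0.15] w 0.752 g 0.0
shift [ 0.05  1.27 45.  ]
```

>>> jog_arm:
  deltas:
    - {"rx": 0,"ry": 0,"rz": 0,"tx": 0,"ty": 1,"tz": 12,"claw": 0.5}
    - {"rx": 0,"ry": 0,"rz": 0,"tx": 0,"ty": 1,"tz": 24,"claw": 0.5}
    - {"rx": 0,"ry": 0,"rz": 0,"tx": 0,"ty": 1,"tz": 34,"claw": 0.5}
    - {"rx": 0,"ry": 0,"rz": 0,"tx": 0,"ty": 1,"tz": 40,"claw": 0.4}
    - {"rx": 0,"ry": 0,"rz": 0,"tx": 0,"ty": 1,"tz": 43,"claw": 0.3}
    - {"rx": 0,"ry": 0,"rz": 0,"tx": 0,"ty": 1,"tz": 45,"claw": 0.28}
    - {"rx": 0,"ry": 0,"rz": 0,"tx": 0,"ty": 1,"tz": 45,"claw": 0.28}
    - {"rx": 0,"ry": 0,"rz": 0,"tx": 0,"ty": 1,"tz": 45,"claw": 0.28}

```text
t: 4.0
position: [598.2, 217.1, 165.7]
tcp_rot: [-2.645, 1.694, -0.001]
ft_force: [0.8, -0.4, 0.5]
width: 0.637
grasp_force: 0.0
```

```bash
python3 -c "
from h import *
go([598.5,216.5,167])
c=read_camera('wrist');save(c,'w2.png')"
```

```text
t 4.0 pos [598.21 217.08 165.72] yaw -65.28 j6 168.3 F [ 0.79 -0.44  0.45] w 0.637 g 0.0
shift [ 0.64 -0.02 -1.28]
```

View pics/w2.png

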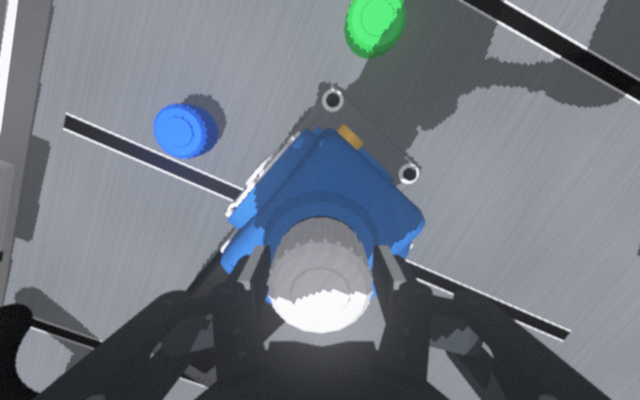

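The cap sits between the pads, centred at about (320,270). I'll close in small steps and watch the side force.

>>> jog_arm:
  deltas:
    - {"rx": 0,"ry": 0,"rz": 0,"tx": 0.3,"ty": 0,"tz": -1,"claw": 0.24}
    - {"rx": 0,"ry": 0,"rz": 0,"tx": 0.3,"ty": 0,"tz": -1,"claw": 0.21}
    - {"rx": 0,"ry": 0,"rz": 0,"tx": 0.3,"ty": 0,"tz": -1,"claw": 0.2}
    - {"rx": 0,"ry": 0,"rz": 0,"tx": 0.3,"ty": 0,"tz": -1,"claw": 0.2}

```text
t: 4.45
position: [598.1, 216.7, 166.5]
tcp_rot: [-2.645, 1.694, -0.0]
ft_force: [0.5, 0.5, -0.2]
width: 0.598
grasp_force: 0.0
```

>>> jog_arm:
  deltas:
    - {"rx": 0,"ry": 0,"rz": 0,"tx": 0,"ty": 0,"tz": 0,"claw": 0.185}
    - {"rx": 0,"ry": 0,"rz": 0,"tx": 0,"ty": 0,"tz": 0,"claw": 0.175}
    - {"rx": 0,"ry": 0,"rz": 0,"tx": 0,"ty": 0,"tz": 0,"claw": 0.17}
    - {"rx": 0,"ry": 0,"rz": 0,"tx": 0,"ty": 0,"tz": 0,"claw": 0.17}

```text
t: 4.85
position: [598.3, 216.8, 166.5]
tcp_rot: [-2.645, 1.694, -0.001]
ft_force: [1.3, 0.3, -0.0]
width: 0.581
grasp_force: 0.7
```

>>> jog_arm:
  deltas:
    - {"rx": 0,"ry": 0,"rz": 0,"tx": 0,"ty": -0.3,"tz": 0,"claw": 0.17}
    - {"rx": 0,"ry": 0,"rz": 0,"tx": 0,"ty": -0.6,"tz": 0,"claw": 0.165}
    - {"rx": 0,"ry": 0,"rz": 0,"tx": 0,"ty": -0.6,"tz": 0,"claw": 0.155}
    - {"rx": 0,"ry": 0,"rz": 0,"tx": 0,"ty": -0.6,"tz": 0,"claw": 0.15}
    - {"rx": 0,"ry": 0,"rz": 0,"tx": 0,"ty": -0.6,"tz": 0,"claw": 0.15}

```text
t: 5.35
position: [598.7, 217.0, 166.4]
tcp_rot: [-2.645, 1.695, -0.0]
ft_force: [0.6, 1.0, 0.3]
width: 0.574
grasp_force: 0.5
```

>>> jog_arm:
  deltas:
    - {"rx": 0,"ry": 0,"rz": 0,"tx": 0,"ty": -0.3,"tz": 0,"claw": 0.3}
    - {"rx": 0,"ry": 0,"rz": -4,"tx": 0,"ty": -0.3,"tz": 0,"claw": 0.3}
    - {"rx": 0,"ry": 0,"rz": -12,"tx": 0,"ty": -0.3,"tz": 0,"claw": 0.3}
    - {"rx": 0,"ry": 0,"rz": -20,"tx": 0,"ty": -0.3,"tz": 0,"claw": 0.3}
    - {"rx": 0,"ry": 0,"rz": -28,"tx": 0,"ty": -0.3,"tz": 0,"claw": 0.3}
    - {"rx": 0,"ry": 0,"rz": -36,"tx": 0,"ty": -0.3,"tz": 0,"claw": 0.3}
    - {"rx": 0,"ry": 0,"rz": -44,"tx": 0,"ty": -0.3,"tz": 0,"claw": 0.3}
    - {"rx": 0,"ry": 0,"rz": -50,"tx": 0,"ty": -0.3,"tz": 0,"claw": 0.3}

```text
t: 6.15
position: [598.7, 217.0, 166.2]
tcp_rot: [3.114, -0.41, -0.001]
ft_force: [0.9, -0.6, -0.1]
width: 0.654
grasp_force: 0.0
```

>>> jog_arm:
  deltas:
    - {"rx": 0,"ry": 0,"rz": -8,"tx": 0,"ty": 0,"tz": 0,"claw": 0.3}
    - {"rx": 0,"ry": 0,"rz": -16,"tx": 0,"ty": 0,"tz": 0,"claw": 0.3}
    - {"rx": 0,"ry": 0,"rz": -24,"tx": 0,"ty": 0,"tz": 0,"claw": 0.3}
    - {"rx": 0,"ry": 0,"rz": -32,"tx": 0,"ty": 0,"tz": 0,"claw": 0.28}
    - {"rx": 0,"ry": 0,"rz": -38,"tx": 0,"ty": 0,"tz": 0,"claw": 0.24}
    - {"rx": 0,"ry": 0,"rz": -40,"tx": 0,"ty": 0,"tz": 0,"claw": 0.21}
    - {"rx": 0,"ry": 0,"rz": -40,"tx": 0,"ty": 0,"tz": 0,"claw": 0.2}
    - {"rx": 0,"ry": 0,"rz": -40,"tx": 0,"ty": 0,"tz": 0,"claw": 0.2}

```text
t: 6.95
position: [598.9, 217.1, 166.3]
tcp_rot: [3.069, 0.671, -0.0]
ft_force: [0.4, -1.1, 0.2]
width: 0.598
grasp_force: 0.0
```

```bash
python3 -c "
from h import *
go([598.9,217.1,166.5])"
```

```text
t 6.95 pos [598.85 217.06 166.32] yaw 24.65 j6 78.4 F [ 0.37 -1.14  0.25] w 0.598 g 0.0
shift [ 0.06 -0.01 -0.18]
```

>>> jog_arm:
  deltas:
    - {"rx": 0,"ry": 0,"rz": 0,"tx": 0,"ty": 0,"tz": 0,"claw": 0.19}
    - {"rx": 0,"ry": 0,"rz": 0,"tx": 0,"ty": 0,"tz": 0,"claw": 0.18}
    - {"rx": 0,"ry": 0,"rz": 0,"tx": 0,"ty": 0,"tz": 0,"claw": 0.17}
    - {"rx": 0,"ry": 0,"rz": 0,"tx": 0,"ty": 0,"tz": 0,"claw": 0.17}
    - {"rx": 0,"ry": 0,"rz": 0,"tx": 0,"ty": 0,"tz": 0,"claw": 0.17}

```text
t: 7.45
position: [598.9, 217.2, 166.4]
tcp_rot: [-3.069, -0.672, 0.0]
ft_force: [-1.0, 1.7, 0.2]
width: 0.584
grasp_force: 0.6
```

>>> jog_arm:
  deltas:
    - {"rx": 0,"ry": 0,"rz": 0,"tx": 0,"ty": -0.4,"tz": 0,"claw": 0.17}
    - {"rx": 0,"ry": 0,"rz": 0,"tx": 0,"ty": -0.7,"tz": 0,"claw": 0.16}
    - {"rx": 0,"ry": 0,"rz": 0,"tx": 0,"ty": -0.7,"tz": 0,"claw": 0.15}
    - {"rx": 0,"ry": 0,"rz": 0,"tx": 0,"ty": -0.7,"tz": 0,"claw": 0.15}
    - {"rx": 0,"ry": 0,"rz": 0,"tx": 0,"ty": -0.7,"tz": 0,"claw": 0.15}

```text
t: 7.95
position: [598.7, 217.7, 166.4]
tcp_rot: [3.069, 0.672, 0.0]
ft_force: [0.6, 0.5, 0.1]
width: 0.574
grasp_force: 0.1
```

>>> jog_arm:
  deltas:
    - {"rx": 0,"ry": 0,"rz": 0,"tx": 0,"ty": -0.1,"tz": 0,"claw": 0.14}
    - {"rx": 0,"ry": 0,"rz": 0,"tx": 0,"ty": -0.1,"tz": 0,"claw": 0.13}
    - {"rx": 0,"ry": 0,"rz": 0,"tx": 0,"ty": -0.1,"tz": 0,"claw": 0.12}
    - {"rx": 0,"ry": 0,"rz": 0,"tx": 0,"ty": -0.1,"tz": 0,"claw": 0.11}

```text
t: 8.35
position: [598.7, 217.8, 166.4]
tcp_rot: [3.069, 0.672, 0.0]
ft_force: [0.3, 0.1, 0.3]
width: 0.56
grasp_force: 23.8
```

>>> jog_arm:
  deltas:
    - {"rx": 0,"ry": 0,"rz": 0,"tx": 0,"ty": 0,"tz": 0,"claw": 0.08}
    - {"rx": 0,"ry": 0,"rz": 0,"tx": 0,"ty": 0,"tz": 0,"claw": 0}
    - {"rx": 0,"ry": 0,"rz": 0,"tx": 0,"ty": 0,"tz": 0,"claw": 0}
    - {"rx": 0,"ry": 0,"rz": -2,"tx": 0,"ty": 0,"tz": 0,"claw": 0}
    - {"rx": 0,"ry": 0,"rz": -5,"tx": 0,"ty": 0,"tz": 0,"claw": 0}
    - {"rx": 0,"ry": 0,"rz": -8,"tx": 0,"ty": 0,"tz": 0,"claw": 0}
    - {"rx": 0,"ry": 0,"rz": -8,"tx": 0,"ty": 0,"tz": 0,"claw": 0}

```text
t: 9.05
position: [598.7, 218.0, 166.6]
tcp_rot: [-3.014, -0.886, -0.001]
ft_force: [-1.0, 0.1, 2.9]
width: 0.551
grasp_force: 62.1
```

```bash
python3 -c "
from h import *
go([598.7,217.8,166.5]);print(sense()['torque'])"
```

```text
t 9.05 pos [598.69 218.01 166.61] yaw 32.75 j6 70.4 F [-0.96  0.1   2.94] w 0.551 g 62.100298907607794
shift [-0.11  0.18  0.11]
[0.07898374 0.01893984 0.01751448]
```

>>> jog_arm:
  deltas:
    - {"rx": 0,"ry": 0,"rz": -4,"tx": 0,"ty": 0,"tz": -0.2,"claw": 0}
    - {"rx": 0,"ry": 0,"rz": -8,"tx": 0,"ty": 0,"tz": -0.25,"claw": 0}
    - {"rx": 0,"ry": 0,"rz": -12,"tx": 0,"ty": 0,"tz": -0.3,"claw": 0}
    - {"rx": 0,"ry": 0,"rz": -16,"tx": 0,"ty": 0,"tz": -0.35,"claw": 0}
    - {"rx": 0,"ry": 0,"rz": -16,"tx": 0,"ty": 0,"tz": -0.35,"claw": 0}

```text
t: 9.55
position: [598.8, 218.0, 167.1]
tcp_rot: [2.862, 1.295, 0.001]
ft_force: [0.7, 1.4, 3.5]
width: 0.549
grasp_force: 62.2
```

>>> jog_arm:
  deltas:
    - {"rx": 0,"ry": 0,"rz": -5,"tx": 0,"ty": 0,"tz": -0.1,"claw": 0}
    - {"rx": 0,"ry": 0,"rz": -10,"tx": 0,"ty": 0,"tz": -0.2,"claw": 0}
    - {"rx": 0,"ry": 0,"rz": -15,"tx": 0,"ty": 0,"tz": -0.3,"claw": 0}
    - {"rx": 0,"ry": 0,"rz": -20,"tx": 0,"ty": 0,"tz": -0.4,"claw": 0}
    - {"rx": 0,"ry": 0,"rz": -25,"tx": 0,"ty": 0,"tz": -0.5,"claw": 0}
    - {"rx": 0,"ry": 0,"rz": -30,"tx": 0,"ty": 0,"tz": -0.6,"claw": 0}
    - {"rx": 0,"ry": 0,"rz": -30,"tx": 0,"ty": 0,"tz": -0.6,"claw": 0}

```text
t: 10.25
position: [599.0, 218.0, 168.1]
tcp_rot: [2.429, 1.991, 0.002]
ft_force: [-0.8, 0.4, 4.9]
width: 0.55
grasp_force: 62.4
```

>>> jog_arm:
  deltas:
    - {"rx": 0,"ry": 0,"rz": -5,"tx": 0,"ty": 0,"tz": -0.5,"claw": 0}
    - {"rx": 0,"ry": 0,"rz": -10,"tx": 0,"ty": 0,"tz": -0.7,"claw": 0}
    - {"rx": 0,"ry": 0,"rz": -15,"tx": 0,"ty": 0,"tz": -0.9,"claw": 0}
    - {"rx": 0,"ry": 0,"rz": -20,"tx": 0,"ty": 0,"tz": -1.05,"claw": 0}
    - {"rx": 0,"ry": 0,"rz": -25,"tx": 0,"ty": 0,"tz": -1.2,"claw": 0}
    - {"rx": 0,"ry": 0,"rz": -30,"tx": 0,"ty": 0,"tz": -1.35,"claw": 0}
    - {"rx": 0,"ry": 0,"rz": -30,"tx": 0,"ty": 0,"tz": -1.35,"claw": 0}

```text
t: 10.95
position: [598.9, 218.1, 169.6]
tcp_rot: [1.831, 2.552, 0.002]
ft_force: [-1.5, 0.1, 5.7]
width: 0.549
grasp_force: 62.5
```

>>> jog_arm:
  deltas:
    - {"rx": 0,"ry": 0,"rz": 0,"tx": 0,"ty": 0,"tz": -0.3,"claw": 0}
    - {"rx": 0,"ry": 0,"rz": 0,"tx": 0,"ty": 0,"tz": -0.6,"claw": 0}
    - {"rx": 0,"ry": 0,"rz": 0,"tx": 0,"ty": 0,"tz": -0.6,"claw": 0}

```text
t: 11.25
position: [598.9, 218.0, 169.6]
tcp_rot: [1.832, 2.552, 0.001]
ft_force: [-0.0, 1.7, 4.7]
width: 0.552
grasp_force: 62.3
```

```bash
python3 -c "
from h import *
go([598.8,217.8,166.5]);print(sense()['torque'])"
```

```text
t 11.25 pos [598.9  218.03 169.59] yaw 108.65 j6 -5.5 F [-0.03  1.7   4.73] w 0.552 g 62.31696490198374
shift [-0.19 -0.17  3.09]
[ 0.10707288 -0.00508786  0.01522719]
```

>>> jog_arm:
  deltas:
    - {"rx": 0,"ry": 0,"rz": 0,"tx": 0,"ty": 0,"tz": -0.3,"claw": 0}
    - {"rx": 0,"ry": 0,"rz": 0,"tx": 0,"ty": 0,"tz": -0.6,"claw": 0}
    - {"rx": 0,"ry": 0,"rz": 0,"tx": 0,"ty": 0,"tz": -0.6,"claw": 0}
    - {"rx": 0,"ry": 0,"rz": 0,"tx": 0,"ty": 0,"tz": -0.6,"claw": 0}

```text
t: 11.65
position: [598.7, 217.9, 169.7]
tcp_rot: [1.831, 2.553, 0.0]
ft_force: [1.1, 1.6, 1.7]
width: 0.546
grasp_force: 62.1
```

>>> jog_arm:
  deltas:
    - {"rx": 0,"ry": 0,"rz": -5,"tx": 0,"ty": 0,"tz": -0.3,"claw": 0}
    - {"rx": 0,"ry": 0,"rz": -10,"tx": 0,"ty": 0,"tz": -0.5,"claw": 0}
    - {"rx": 0,"ry": 0,"rz": -15,"tx": 0,"ty": 0,"tz": -0.7,"claw": 0}
    - {"rx": 0,"ry": 0,"rz": -20,"tx": 0,"ty": 0,"tz": -0.9,"claw": 0}
    - {"rx": 0,"ry": 0,"rz": -25,"tx": 0,"ty": 0,"tz": -1.05,"claw": 0}
    - {"rx": 0,"ry": 0,"rz": -30,"tx": 0,"ty": 0,"tz": -1.2,"claw": 0}
    - {"rx": 0,"ry": 0,"rz": -35,"tx": 0,"ty": 0,"tz": -1.4,"claw": 0}
    - {"rx": 0,"ry": 0,"rz": -40,"tx": 0,"ty": 0,"tz": -1.6,"claw": 0}

```text
t: 12.45
position: [598.5, 217.6, 171.3]
tcp_rot: [-0.842, -3.026, 0.001]
ft_force: [0.4, 0.7, 2.0]
width: 0.553
grasp_force: 62.1
```

>>> jog_arm:
  deltas:
    - {"rx": 0,"ry": 0,"rz": -5,"tx": 0,"ty": 0,"tz": -0.3,"claw": 0}
    - {"rx": 0,"ry": 0,"rz": -10,"tx": 0,"ty": 0,"tz": -0.55,"claw": 0}
    - {"rx": 0,"ry": 0,"rz": -15,"tx": 0,"ty": 0,"tz": -0.8,"claw": 0}
    - {"rx": 0,"ry": 0,"rz": -20,"tx": 0,"ty": 0,"tz": -1.0,"claw": 0}
    - {"rx": 0,"ry": 0,"rz": -25,"tx": 0,"ty": 0,"tz": -1.2,"claw": 0}
    - {"rx": 0,"ry": 0,"rz": -30,"tx": 0,"ty": 0,"tz": -1.4,"claw": 0}
    - {"rx": 0,"ry": 0,"rz": -35,"tx": 0,"ty": 0,"tz": -1.6,"claw": 0}
    - {"rx": 0,"ry": 0,"rz": -40,"tx": 0,"ty": 0,"tz": -1.8,"claw": 0}

```text
t: 13.25
position: [598.4, 217.6, 173.0]
tcp_rot: [0.244, -3.131, 0.001]
ft_force: [1.1, 0.3, 2.0]
width: 0.547
grasp_force: 62.1
```

```bash
python3 -c "
from h import *
go([598.8,217.8,166.5])"
```

```text
t 13.25 pos [598.39 217.6  173.01] yaw -171.1 j6 -85.8 F [1.08 0.25 1.97] w 0.547 g 62.07667646929622
shift [-0.44  0.14  6.51]
```

>>> jog_arm:
  deltas:
    - {"rx": 0,"ry": 0,"rz": -5,"tx": 0,"ty": 0,"tz": -0.3,"claw": 0}
    - {"rx": 0,"ry": 0,"rz": -10,"tx": 0,"ty": 0,"tz": -0.55,"claw": 0}
    - {"rx": 0,"ry": 0,"rz": -15,"tx": 0,"ty": 0,"tz": -0.75,"claw": 0}
    - {"rx": 0,"ry": 0,"rz": -20,"tx": 0,"ty": 0,"tz": -0.95,"claw": 0}
    - {"rx": 0,"ry": 0,"rz": -25,"tx": 0,"ty": 0,"tz": -1.15,"claw": 0}
    - {"rx": 0,"ry": 0,"rz": -30,"tx": 0,"ty": 0,"tz": -1.35,"claw": 0}
    - {"rx": 0,"ry": 0,"rz": -35,"tx": 0,"ty": 0,"tz": -1.55,"claw": 0}
    - {"rx": 0,"ry": 0,"rz": -40,"tx": 0,"ty": 0,"tz": -1.75,"claw": 0}

```text
t: 14.05
position: [598.3, 217.6, 174.7]
tcp_rot: [1.3, -2.859, 0.0]
ft_force: [0.7, 0.8, 2.3]
width: 0.552
grasp_force: 62.1
```

>>> jog_arm:
  deltas:
    - {"rx": 0,"ry": 0,"rz": -5,"tx": 0,"ty": 0,"tz": -0.3,"claw": 0}
    - {"rx": 0,"ry": 0,"rz": -10,"tx": 0,"ty": 0,"tz": -0.6,"claw": 0}
    - {"rx": 0,"ry": 0,"rz": -15,"tx": 0,"ty": 0,"tz": -0.85,"claw": 0}
    - {"rx": 0,"ry": 0,"rz": -20,"tx": 0,"ty": 0,"tz": -1.05,"claw": 0}
    - {"rx": 0,"ry": 0,"rz": -25,"tx": 0,"ty": 0,"tz": -1.25,"claw": 0}
    - {"rx": 0,"ry": 0,"rz": -30,"tx": 0,"ty": 0,"tz": -1.45,"claw": 0}
    - {"rx": 0,"ry": 0,"rz": -35,"tx": 0,"ty": 0,"tz": -1.65,"claw": 0}
    - {"rx": 0,"ry": 0,"rz": -40,"tx": 0,"ty": 0,"tz": -1.85,"claw": 0}

```text
t: 14.85
position: [598.3, 217.5, 176.4]
tcp_rot: [2.199, -2.242, -0.001]
ft_force: [1.6, -0.5, 1.0]
width: 0.551
grasp_force: 62.0
```

```bash
python3 -c "
from h import *
go([598.8,217.8,166.5])"
```

```text
t 14.85 pos [598.28 217.53 176.39] yaw -91.1 j6 -165.8 F [ 1.56 -0.47  1.02] w 0.551 g 62.01008275151253
shift [-0.29 -0.53  9.89]
```

>>> jog_arm:
  deltas:
    - {"rx": 0,"ry": 0,"rz": 0,"tx": 0,"ty": 0,"tz": 0,"claw": 0.1}
    - {"rx": 0,"ry": 0,"rz": 0,"tx": 0,"ty": 0,"tz": 0,"claw": 0.25}
    - {"rx": 0,"ry": 0,"rz": 0,"tx": 0,"ty": 0,"tz": 0,"claw": 0.4}
    - {"rx": 0,"ry": 0,"rz": 6,"tx": 0,"ty": 0,"tz": 0,"claw": 0.4}
    - {"rx": 0,"ry": 0,"rz": 14,"tx": 0,"ty": 0,"tz": 0,"claw": 0.4}
    - {"rx": 0,"ry": 0,"rz": 22,"tx": 0,"ty": 0,"tz": 0,"claw": 0.4}
    - {"rx": 0,"ry": 0,"rz": 30,"tx": 0,"ty": 0,"tz": 0,"claw": 0.4}
    - {"rx": 0,"ry": 0,"rz": 38,"tx": 0,"ty": 0,"tz": 0,"claw": 0.4}

```text
t: 15.65
position: [598.3, 217.7, 176.6]
tcp_rot: [1.335, -2.843, 0.0]
ft_force: [-0.4, 0.5, -0.2]
width: 0.7
grasp_force: 0.0
```

>>> jog_arm:
  deltas:
    - {"rx": 0,"ry": 0,"rz": 8,"tx": 0,"ty": 0,"tz": 0,"claw": 0.4}
    - {"rx": 0,"ry": 0,"rz": 16,"tx": 0,"ty": 0,"tz": 0,"claw": 0.4}
    - {"rx": 0,"ry": 0,"rz": 24,"tx": 0,"ty": 0,"tz": 0,"claw": 0.4}
    - {"rx": 0,"ry": 0,"rz": 32,"tx": 0,"ty": 0,"tz": 0,"claw": 0.4}
    - {"rx": 0,"ry": 0,"rz": 40,"tx": 0,"ty": 0,"tz": 0,"claw": 0.4}
    - {"rx": 0,"ry": 0,"rz": 48,"tx": 0,"ty": 0,"tz": 0,"claw": 0.4}
    - {"rx": 0,"ry": 0,"rz": 56,"tx": 0,"ty": 0,"tz": 0,"claw": 0.4}
    - {"rx": 0,"ry": 0,"rz": 64,"tx": 0,"ty": 0,"tz": 0,"claw": 0.4}

```text
t: 16.45
position: [598.3, 217.7, 176.6]
tcp_rot: [-0.374, -3.118, 0.001]
ft_force: [-0.6, -0.1, 1.0]
width: 0.695
grasp_force: 0.0
```

>>> jog_arm:
  deltas:
    - {"rx": 0,"ry": 0,"rz": 8,"tx": 0,"ty": 0,"tz": 0,"claw": 0.4}
    - {"rx": 0,"ry": 0,"rz": 16,"tx": 0,"ty": 0,"tz": 0,"claw": 0.4}
    - {"rx": 0,"ry": 0,"rz": 24,"tx": 0,"ty": 0,"tz": 0,"claw": 0.4}
    - {"rx": 0,"ry": 0,"rz": 32,"tx": 0,"ty": 0,"tz": 0,"claw": 0.4}
    - {"rx": 0,"ry": 0,"rz": 40,"tx": 0,"ty": 0,"tz": 0,"claw": 0.4}
    - {"rx": 0,"ry": 0,"rz": 48,"tx": 0,"ty": 0,"tz": 0,"claw": 0.4}
    - {"rx": 0,"ry": 0,"rz": 56,"tx": 0,"ty": 0,"tz": 0,"claw": 0.4}
    - {"rx": 0,"ry": 0,"rz": 64,"tx": 0,"ty": 0,"tz": 0,"claw": 0.4}

```text
t: 17.25
position: [598.4, 217.7, 176.6]
tcp_rot: [-1.97, -2.446, 0.001]
ft_force: [0.5, -1.3, -1.1]
width: 0.701
grasp_force: 0.0
```

>>> jog_arm:
  deltas:
    - {"rx": 0,"ry": 0,"rz": 8,"tx": 0,"ty": 0,"tz": 0,"claw": 0.4}
    - {"rx": 0,"ry": 0,"rz": 16,"tx": 0,"ty": 0,"tz": 0,"claw": 0.4}
    - {"rx": 0,"ry": 0,"rz": 24,"tx": 0,"ty": 0,"tz": 0,"claw": 0.4}
    - {"rx": 0,"ry": 0,"rz": 32,"tx": 0,"ty": 0,"tz": 0,"claw": 0.4}
    - {"rx": 0,"ry": 0,"rz": 40,"tx": 0,"ty": 0,"tz": 0,"claw": 0.4}
    - {"rx": 0,"ry": 0,"rz": 48,"tx": 0,"ty": 0,"tz": 0,"claw": 0.4}
    - {"rx": 0,"ry": 0,"rz": 56,"tx": 0,"ty": 0,"tz": 0,"claw": 0.35}
    - {"rx": 0,"ry": 0,"rz": 64,"tx": 0,"ty": 0,"tz": 0,"claw": 0.3}

```text
t: 18.05
position: [598.3, 217.7, 176.6]
tcp_rot: [2.968, 1.031, -0.002]
ft_force: [0.2, -0.7, -0.5]
width: 0.652
grasp_force: 0.0
```

```bash
python3 -c "
from h import *
go([598.6,217.7,176.4])"
```

```text
t 18.05 pos [598.34 217.71 176.56] yaw 38.31 j6 64.8 F [ 0.19 -0.72 -0.55] w 0.652 g 0.0
shift [0.2  0.17 0.16]
```

>>> jog_arm:
  deltas:
    - {"rx": 0,"ry": 0,"rz": 0,"tx": 0.2,"ty": 0.1,"tz": 0,"claw": 0.24}
    - {"rx": 0,"ry": 0,"rz": 0,"tx": 0.2,"ty": 0.1,"tz": 0,"claw": 0.2}
    - {"rx": 0,"ry": 0,"rz": 0,"tx": 0.2,"ty": 0.1,"tz": 0,"claw": 0.17}
    - {"rx": 0,"ry": 0,"rz": 0,"tx": 0.2,"ty": 0.1,"tz": 0,"claw": 0.15}
    - {"rx": 0,"ry": 0,"rz": 0,"tx": 0.2,"ty": 0.1,"tz": 0,"claw": 0.15}

```text
t: 18.55
position: [598.7, 217.9, 176.8]
tcp_rot: [2.964, 1.043, -0.0]
ft_force: [-1.3, 0.3, -0.6]
width: 0.574
grasp_force: 0.1
```

>>> jog_arm:
  deltas:
    - {"rx": 0,"ry": 0,"rz": 0,"tx": 0,"ty": -0.2,"tz": 0,"claw": 0.14}
    - {"rx": 0,"ry": 0,"rz": 0,"tx": 0,"ty": -0.2,"tz": 0,"claw": 0.12}
    - {"rx": 0,"ry": 0,"rz": 0,"tx": 0,"ty": -0.2,"tz": 0,"claw": 0.1}
    - {"rx": 0,"ry": 0,"rz": 0,"tx": 0,"ty": -0.2,"tz": 0,"claw": 0.05}
    - {"rx": 0,"ry": 0,"rz": 0,"tx": 0,"ty": -0.2,"tz": 0,"claw": 0}
    - {"rx": 0,"ry": 0,"rz": 0,"tx": 0,"ty": -0.2,"tz": 0,"claw": 0}

```text
t: 19.15
position: [598.7, 218.0, 177.2]
tcp_rot: [2.964, 1.041, 0.0]
ft_force: [-2.2, -0.3, 4.8]
width: 0.551
grasp_force: 61.1
```

>>> jog_arm:
  deltas:
    - {"rx": 0,"ry": 0,"rz": -5,"tx": 0,"ty": 0,"tz": -0.2,"claw": 0}
    - {"rx": 0,"ry": 0,"rz": -10,"tx": 0,"ty": 0,"tz": -0.4,"claw": 0}
    - {"rx": 0,"ry": 0,"rz": -15,"tx": 0,"ty": 0,"tz": -0.6,"claw": 0}
    - {"rx": 0,"ry": 0,"rz": -20,"tx": 0,"ty": 0,"tz": -0.8,"claw": 0}
    - {"rx": 0,"ry": 0,"rz": -25,"tx": 0,"ty": 0,"tz": -1.0,"claw": 0}
    - {"rx": 0,"ry": 0,"rz": -30,"tx": 0,"ty": 0,"tz": -1.2,"claw": 0}
    - {"rx": 0,"ry": 0,"rz": -35,"tx": 0,"ty": 0,"tz": -1.4,"claw": 0}
    - {"rx": 0,"ry": 0,"rz": -40,"tx": 0,"ty": 0,"tz": -1.6,"claw": 0}

```text
t: 19.95
position: [599.0, 218.3, 178.8]
tcp_rot: [2.425, 1.996, 0.002]
ft_force: [-0.5, 0.5, 3.8]
width: 0.551
grasp_force: 61.2
```

>>> jog_arm:
  deltas:
    - {"rx": 0,"ry": 0,"rz": -5,"tx": 0,"ty": 0,"tz": -0.5,"claw": 0}
    - {"rx": 0,"ry": 0,"rz": -10,"tx": 0,"ty": 0,"tz": -0.8,"claw": 0}
    - {"rx": 0,"ry": 0,"rz": -15,"tx": 0,"ty": 0,"tz": -1.1,"claw": 0}
    - {"rx": 0,"ry": 0,"rz": -20,"tx": 0,"ty": 0,"tz": -1.4,"claw": 0}
    - {"rx": 0,"ry": 0,"rz": -25,"tx": 0,"ty": 0,"tz": -1.6,"claw": 0}
    - {"rx": 0,"ry": 0,"rz": -30,"tx": 0,"ty": 0,"tz": -1.8,"claw": 0}
    - {"rx": 0,"ry": 0,"rz": -35,"tx": 0,"ty": 0,"tz": -2.0,"claw": 0}
    - {"rx": 0,"ry": 0,"rz": -40,"tx": 0,"ty": 0,"tz": -2.2,"claw": 0}

```text
t: 20.75
position: [598.8, 218.3, 180.6]
tcp_rot: [-1.596, -2.706, -0.001]
ft_force: [-0.8, 0.6, 2.4]
width: 0.546
grasp_force: 61.2
```

>>> jog_arm:
  deltas:
    - {"rx": 0,"ry": 0,"rz": -5,"tx": 0,"ty": 0,"tz": -0.3,"claw": 0}
    - {"rx": 0,"ry": 0,"rz": -10,"tx": 0,"ty": 0,"tz": -0.55,"claw": 0}
    - {"rx": 0,"ry": 0,"rz": -15,"tx": 0,"ty": 0,"tz": -0.8,"claw": 0}
    - {"rx": 0,"ry": 0,"rz": -20,"tx": 0,"ty": 0,"tz": -1.0,"claw": 0}
    - {"rx": 0,"ry": 0,"rz": -25,"tx": 0,"ty": 0,"tz": -1.2,"claw": 0}
    - {"rx": 0,"ry": 0,"rz": -30,"tx": 0,"ty": 0,"tz": -1.4,"claw": 0}
    - {"rx": 0,"ry": 0,"rz": -35,"tx": 0,"ty": 0,"tz": -1.6,"claw": 0}
    - {"rx": 0,"ry": 0,"rz": -40,"tx": 0,"ty": 0,"tz": -1.8,"claw": 0}

```text
t: 21.55
position: [598.6, 218.2, 182.3]
tcp_rot: [-0.575, -3.088, -0.0]
ft_force: [-0.3, 0.7, 1.2]
width: 0.551
grasp_force: 61.3
```

>>> jog_arm:
  deltas:
    - {"rx": 0,"ry": 0,"rz": -5,"tx": 0,"ty": 0,"tz": -0.3,"claw": 0}
    - {"rx": 0,"ry": 0,"rz": -10,"tx": 0,"ty": 0,"tz": -0.5,"claw": 0}
    - {"rx": 0,"ry": 0,"rz": -15,"tx": 0,"ty": 0,"tz": -0.7,"claw": 0}
    - {"rx": 0,"ry": 0,"rz": -20,"tx": 0,"ty": 0,"tz": -0.9,"claw": 0}
    - {"rx": 0,"ry": 0,"rz": -25,"tx": 0,"ty": 0,"tz": -1.1,"claw": 0}
    - {"rx": 0,"ry": 0,"rz": -30,"tx": 0,"ty": 0,"tz": -1.3,"claw": 0}
    - {"rx": 0,"ry": 0,"rz": -35,"tx": 0,"ty": 0,"tz": -1.5,"claw": 0}
    - {"rx": 0,"ry": 0,"rz": -40,"tx": 0,"ty": 0,"tz": -1.7,"claw": 0}

```text
t: 22.35
position: [598.6, 218.1, 183.9]
tcp_rot: [0.516, -3.098, -0.0]
ft_force: [-1.4, 1.3, 2.0]
width: 0.548
grasp_force: 61.3
```

```bash
python3 -c "
from h import *
go([598.6,217.7,176.4])"
```

```text
t 22.35 pos [598.59 218.15 183.9 ] yaw -161.08 j6 -95.8 F [-1.4  1.3  2. ] w 0.548 g 61.30817608907819
shift [ 0.13 -0.43  7.5 ]
```

>>> jog_arm:
  deltas:
    - {"rx": 0,"ry": 0,"rz": -5,"tx": 0,"ty": 0,"tz": -0.3,"claw": 0}
    - {"rx": 0,"ry": 0,"rz": -10,"tx": 0,"ty": 0,"tz": -0.55,"claw": 0}
    - {"rx": 0,"ry": 0,"rz": -15,"tx": 0,"ty": 0,"tz": -0.75,"claw": 0}
    - {"rx": 0,"ry": 0,"rz": -20,"tx": 0,"ty": 0,"tz": -0.95,"claw": 0}
    - {"rx": 0,"ry": 0,"rz": -25,"tx": 0,"ty": 0,"tz": -1.15,"claw": 0}
    - {"rx": 0,"ry": 0,"rz": -30,"tx": 0,"ty": 0,"tz": -1.35,"claw": 0}
    - {"rx": 0,"ry": 0,"rz": -35,"tx": 0,"ty": 0,"tz": -1.55,"claw": 0}
    - {"rx": 0,"ry": 0,"rz": -40,"tx": 0,"ty": 0,"tz": -1.75,"claw": 0}

```text
t: 23.15
position: [598.6, 218.1, 185.6]
tcp_rot: [1.545, -2.735, -0.0]
ft_force: [-0.3, -0.6, 1.4]
width: 0.551
grasp_force: 61.3
```

>>> jog_arm:
  deltas:
    - {"rx": 0,"ry": 0,"rz": -5,"tx": 0,"ty": 0,"tz": -0.25,"claw": 0}
    - {"rx": 0,"ry": 0,"rz": -10,"tx": 0,"ty": 0,"tz": -0.45,"claw": 0}
    - {"rx": 0,"ry": 0,"rz": -15,"tx": 0,"ty": 0,"tz": -0.65,"claw": 0}
    - {"rx": 0,"ry": 0,"rz": -20,"tx": 0,"ty": 0,"tz": -0.85,"claw": 0}
    - {"rx": 0,"ry": 0,"rz": -25,"tx": 0,"ty": 0,"tz": -1.05,"claw": 0}
    - {"rx": 0,"ry": 0,"rz": -30,"tx": 0,"ty": 0,"tz": -1.25,"claw": 0}
    - {"rx": 0,"ry": 0,"rz": -35,"tx": 0,"ty": 0,"tz": -1.45,"claw": 0}

```text
t: 23.85
position: [598.7, 218.1, 187.1]
tcp_rot: [2.296, -2.144, -0.0]
ft_force: [-0.2, 0.0, 0.0]
width: 0.551
grasp_force: 61.3
```

```bash
python3 -c "
from h import *
go([598.6,217.7,176.4])"
```

```text
t 23.85 pos [598.73 218.05 187.08] yaw -86.09 j6 -170.8 F [-0.22  0.04  0.03] w 0.551 g 61.29985498264432
shift [ 0.34  0.15 10.68]
```

>>> jog_arm:
  deltas:
    - {"rx": 0,"ry": 0,"rz": 0,"tx": 0,"ty": 0,"tz": -0.4,"claw": 0}
    - {"rx": 0,"ry": 0,"rz": 0,"tx": 0,"ty": 0,"tz": -0.8,"claw": 0}
    - {"rx": 0,"ry": 0,"rz": 0,"tx": 0,"ty": 0,"tz": -1.2,"claw": 0}
    - {"rx": 0,"ry": 0,"rz": 0,"tx": 0,"ty": 0,"tz": -1.5,"claw": 0}
    - {"rx": 0,"ry": 0,"rz": 0,"tx": 0,"ty": 0,"tz": -1.5,"claw": 0}

```text
t: 24.35
position: [598.7, 218.0, 188.8]
tcp_rot: [2.292, -2.149, 0.0]
ft_force: [0.0, -0.1, -1.7]
width: 0.547
grasp_force: 61.7
```

>>> jog_arm:
  deltas:
    - {"rx": 0,"ry": 0,"rz": 0,"tx": 0,"ty": 0,"tz": -1,"claw": 0}
    - {"rx": 0,"ry": 0,"rz": 0,"tx": 0,"ty": 0,"tz": -3,"claw": 0}
    - {"rx": 0,"ry": 0,"rz": 0,"tx": 0,"ty": 0,"tz": -5,"claw": 0}
    - {"rx": 0,"ry": 0,"rz": 0,"tx": 0,"ty": 0,"tz": -8,"claw": 0}
    - {"rx": 0,"ry": 0,"rz": 0,"tx": 0,"ty": 0,"tz": -12,"claw": 0}
    - {"rx": 0,"ry": 0,"rz": 0,"tx": 0,"ty": 0,"tz": -20,"claw": 0}
    - {"rx": 0,"ry": 0,"rz": 0,"tx": 0,"ty": 0,"tz": -30,"claw": 0}
    - {"rx": 0,"ry": 0,"rz": 0,"tx": 0,"ty": 0,"tz": -40,"claw": 0}

```text
t: 25.15
position: [598.8, 218.1, 230.1]
tcp_rot: [-2.292, 2.148, -0.001]
ft_force: [-0.6, -0.4, -2.0]
width: 0.551
grasp_force: 61.8
```

```bash
python3 -c "
from h import *
go([562,-345,250])"
```

```text
t 25.15 pos [598.83 218.08 230.08] yaw -86.28 j6 -170.6 F [-0.55 -0.42 -2.05] w 0.551 g 61.75032667815685
shift [559.51  73.23 -19.99]
```

>>> jog_arm:
  deltas:
    - {"rx": 0,"ry": 0,"rz": 3,"tx": 15,"ty": 2,"tz": -10,"claw": 0}
    - {"rx": 0,"ry": 0,"rz": 7,"tx": 40,"ty": 6,"tz": -20,"claw": 0}
    - {"rx": 0,"ry": 0,"rz": 12,"tx": 75,"ty": 11,"tz": -20,"claw": 0}
    - {"rx": 0,"ry": 0,"rz": 18,"tx": 112,"ty": 16,"tz": -20,"claw": 0}
    - {"rx": 0,"ry": 0,"rz": 24,"tx": 150,"ty": 21,"tz": -20,"claw": 0}
    - {"rx": 0,"ry": 0,"rz": 30,"tx": 188,"ty": 26,"tz": -20,"claw": 0}
    - {"rx": 0,"ry": 0,"rz": 36,"tx": 220,"ty": 31,"tz": -20,"claw": 0}
    - {"rx": 0,"ry": 0,"rz": 40,"tx": 240,"ty": 34,"tz": -20,"claw": 0}

```text
t: 25.95
position: [579.7, -27.1, 249.8]
tcp_rot: [-1.407, 2.809, -0.002]
ft_force: [-0.1, -0.2, -2.0]
width: 0.549
grasp_force: 61.8
```

```bash
python3 -c "
from h import *
go([557.5,-331,250])"
```

```text
t 25.95 pos [579.66 -27.15 249.82] yaw -126.78 j6 -153.4 F [-0.14 -0.21 -2.02] w 0.549 g 61.76117258146405
shift [ 2.5664e+02 -1.6417e+02  1.7000e-01]
```

>>> jog_arm:
  deltas:
    - {"rx": 0,"ry": 0,"rz": 4,"tx": 20,"ty": -13,"tz": 0,"claw": 0}
    - {"rx": 0,"ry": 0,"rz": 10,"tx": 52,"ty": -33,"tz": 0,"claw": 0}
    - {"rx": 0,"ry": 0,"rz": 16,"tx": 85,"ty": -54,"tz": 0,"claw": 0}
    - {"rx": 0,"ry": 0,"rz": 22,"tx": 118,"ty": -75,"tz": 0,"claw": 0}
    - {"rx": 0,"ry": 0,"rz": 28,"tx": 151,"ty": -96,"tz": 0,"claw": 0}
    - {"rx": 0,"ry": 0,"rz": 34,"tx": 184,"ty": -117,"tz": 0,"claw": 0}
    - {"rx": 0,"ry": 0,"rz": 38,"tx": 212,"ty": -135,"tz": 0,"claw": 0}
    - {"rx": 0,"ry": 0,"rz": 39,"tx": 230,"ty": -147,"tz": 0,"claw": 0}

```text
t: 26.75
position: [561.5, -299.3, 249.5]
tcp_rot: [-0.393, 3.117, -0.002]
ft_force: [-0.0, -0.1, -2.0]
width: 0.55
grasp_force: 61.9
```

```bash
python3 -c "
from h import *
go([557.5,-331,120])"
```

```text
t 26.75 pos [ 561.49 -299.34  249.54] yaw -165.61 j6 -139.3 F [-0.03 -0.08 -2.02] w 0.55 g 61.858956813812256
shift [ 11.72 -29.54 129.57]
```

>>> jog_arm:
  deltas:
    - {"rx": 0,"ry": 0,"rz": 0,"tx": 5,"ty": -12,"tz": 15,"claw": 0}
    - {"rx": 0,"ry": 0,"rz": 0,"tx": 12,"ty": -29,"tz": 45,"claw": 0}
    - {"rx": 0,"ry": 0,"rz": 0,"tx": 12,"ty": -29,"tz": 80,"claw": 0}
    - {"rx": 0,"ry": 0,"rz": 0,"tx": 12,"ty": -29,"tz": 115,"claw": 0}
    - {"rx": 0,"ry": 0,"rz": 0,"tx": 12,"ty": -29,"tz": 145,"claw": 0}
    - {"rx": 0,"ry": 0,"rz": 0,"tx": 12,"ty": -29,"tz": 170,"claw": 0}
    - {"rx": 0,"ry": 0,"rz": 0,"tx": 12,"ty": -29,"tz": 190,"claw": 0}
    - {"rx": 0,"ry": 0,"rz": 0,"tx": 12,"ty": -29,"tz": 190,"claw": 0}

```text
t: 27.55
position: [556.5, -324.8, 54.9]
tcp_rot: [0.404, -3.11, -0.009]
ft_force: [-0.5, 1.0, -2.7]
width: 0.55
grasp_force: 62.1
```

```bash
python3 -c "
from h import *
go([557.5,-331,20])
c=read_camera('scene');save(c,'s2.png')
cv2.imwrite('pics/s2c.png',cv2.resize(c['img'][230:400,120:380,::-1],None,fx=3,fy=3))"
```

```text
t 27.55 pos [ 556.46 -324.76   54.9 ] yaw -165.19 j6 -141.9 F [-0.5   1.05 -2.66] w 0.55 g 62.05366808921099
shift [ 0.42 -6.52 34.86]
```

View pics/s2c.png

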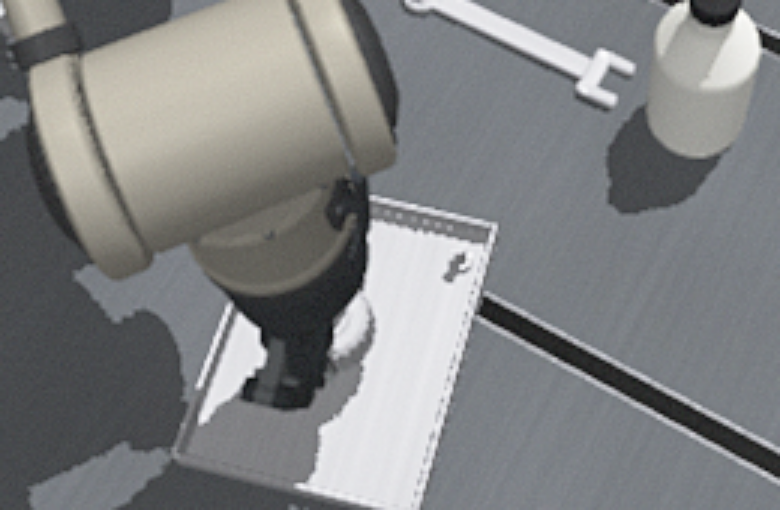

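The cap is over the tray at about (350,330) in the crop, with the bolt clear and the spanner and bottle untouched. Lowering now.

>>> jog_arm:
  deltas:
    - {"rx": 0,"ry": 0,"rz": 0,"tx": 0,"ty": -3,"tz": 8,"claw": 0}
    - {"rx": 0,"ry": 0,"rz": 0,"tx": 0,"ty": -6,"tz": 16,"claw": 0}
    - {"rx": 0,"ry": 0,"rz": 0,"tx": 0,"ty": -6,"tz": 23,"claw": 0}
    - {"rx": 0,"ry": 0,"rz": 0,"tx": 0,"ty": -6,"tz": 28,"claw": 0}
    - {"rx": 0,"ry": 0,"rz": 0,"tx": 0,"ty": -6,"tz": 31,"claw": 0}
    - {"rx": 0,"ry": 0,"rz": 0,"tx": 0,"ty": -6,"tz": 32,"claw": 0}
    - {"rx": 0,"ry": 0,"rz": 0,"tx": 0,"ty": -6,"tz": 32,"claw": 0}

```text
t: 28.3
position: [560.0, -332.9, 26.9]
tcp_rot: [-0.402, 3.116, -0.0]
ft_force: [0.1, 0.3, -0.8]
width: 0.541
grasp_force: 62.1
```

```bash
python3 -c "
from h import *
go([557.5,-331,20])"
```

```text
t 28.3 pos [ 560.03 -332.95   26.92] yaw -165.28 j6 -142.2 F [ 0.08  0.33 -0.76] w 0.541 g 62.130260076373816
shift [1.95 2.53 6.92]
```

>>> jog_arm:
  deltas:
    - {"rx": 0,"ry": 0,"rz": 0,"tx": 0,"ty": 0,"tz": 2,"claw": 0}
    - {"rx": 0,"ry": 0,"rz": 0,"tx": 0,"ty": 0,"tz": 4,"claw": 0}
    - {"rx": 0,"ry": 0,"rz": 0,"tx": 0,"ty": 0,"tz": 5.5,"claw": 0}
    - {"rx": 0,"ry": 0,"rz": 0,"tx": 0,"ty": 0,"tz": 6.5,"claw": 0}
    - {"rx": 0,"ry": 0,"rz": 0,"tx": 0,"ty": 0,"tz": 7,"claw": 0}
    - {"rx": 0,"ry": 0,"rz": 0,"tx": 0,"ty": 0,"tz": 7,"claw": 0}

```text
t: 28.9
position: [560.0, -333.0, 19.8]
tcp_rot: [0.402, -3.116, -0.0]
ft_force: [0.5, -0.2, -1.3]
width: 0.547
grasp_force: 62.1
```

>>> jog_arm:
  deltas:
    - {"rx": 0,"ry": 0,"rz": 0,"tx": 0,"ty": 0,"tz": 0.5,"claw": 0}
    - {"rx": 0,"ry": 0,"rz": 0,"tx": 0,"ty": 0,"tz": 1,"claw": 0}
    - {"rx": 0,"ry": 0,"rz": 0,"tx": 0,"ty": 0,"tz": 1.3,"claw": 0}
    - {"rx": 0,"ry": 0,"rz": 0,"tx": 0,"ty": 0,"tz": 1.3,"claw": 0}

```text
t: 29.3
position: [560.0, -333.0, 18.6]
tcp_rot: [-0.402, 3.116, -0.0]
ft_force: [0.5, -0.4, -1.7]
width: 0.55
grasp_force: 62.1
```

>>> jog_arm:
  deltas:
    - {"rx": 0,"ry": 0,"rz": 0,"tx": 0,"ty": 0,"tz": 0.4,"claw": 0}
    - {"rx": 0,"ry": 0,"rz": 0,"tx": 0,"ty": 0,"tz": 0.8,"claw": 0}
    - {"rx": 0,"ry": 0,"rz": 0,"tx": 0,"ty": 0,"tz": 1,"claw": 0}
    - {"rx": 0,"ry": 0,"rz": 0,"tx": 0,"ty": 0,"tz": 1,"claw": 0}

```text
t: 29.7
position: [560.0, -333.0, 18.5]
tcp_rot: [-0.402, 3.116, -0.0]
ft_force: [-2.1, 1.7, 4.8]
width: 0.544
grasp_force: 62.9
```

Contact with the floor. Releasing gently, then retreating.

>>> jog_arm:
  deltas:
    - {"rx": 0,"ry": 0,"rz": 0,"tx": 0,"ty": 0,"tz": -0.3,"claw": 0.08}
    - {"rx": 0,"ry": 0,"rz": 0,"tx": 0,"ty": 0,"tz": -0.3,"claw": 0.15}
    - {"rx": 0,"ry": 0,"rz": 0,"tx": 0,"ty": 0,"tz": -0.3,"claw": 0.25}
    - {"rx": 0,"ry": 0,"rz": 0,"tx": 0,"ty": 0,"tz": -0.3,"claw": 0.35}
    - {"rx": 0,"ry": 0,"rz": 0,"tx": 0,"ty": 0,"tz": -0.3,"claw": 0.4}
    - {"rx": 0,"ry": 0,"rz": 0,"tx": 0,"ty": 0,"tz": -0.3,"claw": 0.4}

```text
t: 30.3
position: [560.0, -333.0, 17.8]
tcp_rot: [0.402, -3.116, 0.0]
ft_force: [-0.1, -0.2, 0.4]
width: 0.701
grasp_force: 0.0
```

>>> jog_arm:
  deltas:
    - {"rx": 0,"ry": 0,"rz": 0,"tx": 0,"ty": 0,"tz": -3,"claw": 0.4}
    - {"rx": 0,"ry": 0,"rz": 0,"tx": 0,"ty": 0,"tz": -10,"claw": 0.4}
    - {"rx": 0,"ry": 0,"rz": 0,"tx": 0,"ty": 0,"tz": -20,"claw": 0.4}
    - {"rx": 0,"ry": 0,"rz": 0,"tx": 0,"ty": 0,"tz": -40,"claw": 0.4}
    - {"rx": 0,"ry": 0,"rz": 0,"tx": 0,"ty": 0,"tz": -70,"claw": 0.4}
    - {"rx": 0,"ry": 0,"rz": 0,"tx": 0,"ty": 0,"tz": -105,"claw": 0.4}
    - {"rx": 0,"ry": 0,"rz": 0,"tx": 0,"ty": 0,"tz": -140,"claw": 0.4}
    - {"rx": 0,"ry": 0,"rz": 0,"tx": 0,"ty": 0,"tz": -150,"claw": 0.4}

```text
t: 31.1
position: [561.6, -334.2, 173.7]
tcp_rot: [-0.402, 3.11, -0.01]
ft_force: [0.4, -0.8, -0.1]
width: 0.702
grasp_force: 0.0
```

```bash
python3 -c "
from h import *
go([557.5,-331,20])
c=read_camera('wrist');save(c,'w3.png')
w=cloud(c);m=(w[...,2]>32)&(w[...,2]<45)&(np.hypot(w[...,0]-560,w[...,1]+333)<45)
q=w[m];print(len(q),np.median(q,0),q[:,2].std(),cv2.minEnclosingCircle(q[:,:2].astype(np.float32)))"
```

```text
t 31.1 pos [ 561.6  -334.16  173.73] yaw -165.28 j6 -142.2 F [ 0.39 -0.76 -0.08] w 0.702 g 0.0
shift [  3.99   5.18 153.68]
1792 [ 558.36577752 -333.77211882   38.27860678] 1.484242798518669 ((559.8991088867188, -333.37371826171875), 24.30476188659668)
```

View pics/w3.png

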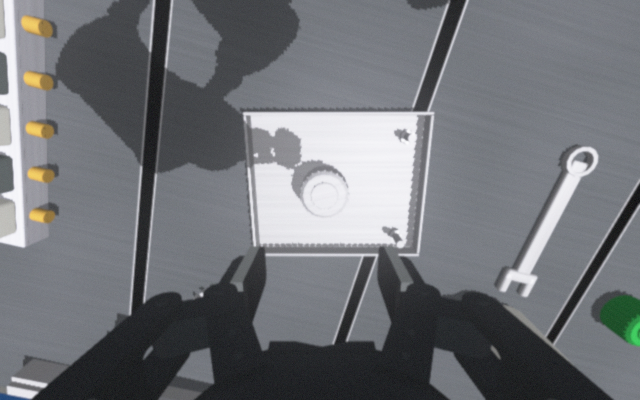

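The cap stands upright at about (323,193) in the middle of the tray, with its top at 38 mm. Both bolts are still standing at (401,134) and (391,234), the spanner is undisturbed, and the gripper is clear.

>>> jog_arm:
  deltas:
    - {"rx": 0,"ry": 0,"rz": 0,"tx": 0,"ty": 0,"tz": 0,"claw": 0.4}
    - {"rx": 0,"ry": 0,"rz": 0,"tx": 0,"ty": 0,"tz": 0,"claw": 0.4}
    - {"rx": 0,"ry": 0,"rz": 0,"tx": 0,"ty": 0,"tz": 0,"claw": 0.4}

```text
t: 31.45
position: [559.3, -332.4, 166.0]
tcp_rot: [0.402, -3.113, -0.004]
ft_force: [0.2, -0.4, -0.6]
width: 0.702
grasp_force: 0.0
```

```bash
python3 -c "
from h import *
print(hand_in())"
```

```text
the job is handed in; nothing more can be done
None
```

The filler cap is unscrewed, lifted off and standing upright, open side down, on the tray floor; the bolts and spanner were undisturbed in the last picture (the oil bottle was out of that view, though unmoved in the one before), and the job is handed in at about 31 s of the 72 s, with no verdict returned.

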